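Set the crosscut sled's length stop from the clamped sample

ROBOT

A 6-joint arm with a two-finger parallel gripper is mounted at the origin on a cart in front of the work surface, level with it; the furniture and walls round the work are solid. World frame = base frame: x ahead of the robot, y to its left, z up, the work surface at z = 0. Lengths are in mm, angles in rad, forces in N, time in s.
With the tool pointing down it reaches from about 300 to 775 mm from the base axis. Payload 14.6 kg.
Tool frame: the origin (TCP) lies between the finger pads, 19 mm behind the fingertips; this is the grasp point; z points along the fingers, y is the line along which they close (so a half turn about z gives the same grasp; the last joint's range is limited). The gripper opens to 85 mm and grips with 20 to 120 N. Pads are 22 mm wide; open, the fingers measure 114 mm over their backs; the gripper's body (76 mm by 85 mm) begins 54 mm behind the grasp point. The pads swing forward as they close: fully open they stand 13 mm farther back than shut.
Start: joints at [-1.203, 0.3, 1.521, -0, 1.321, -0.067], TCP at [231.668, -498.818, 249.981] pointing down, gripper open.
Joint ranges: [-3.03, 3.03], [-0.79, 2.21], [0.23, 2.52], [-1.04, 4.18], [0, 3.07], [-2.55, 2.55]. Speed limits (rad/s): [2.22, 2.22, 2.57, 3.14, 3.14, 3.14].

INTERFACE

Orientations are given as a unit quaternion [w, x, y, z].
In Python, from rig import bot gives the robot as it stands. Calls block until the motion is done:
- bot.move_to(position, orientation): joint-space move of the TCP to a pose.
- bot.servo_line(position, attitude=None, speed=150, until_force=None): straight line of the TCP; attitude=None keeps the orientation; speed is the mean speed in mm/s. With until_force (N) it stops when the force on the tool has changed by that much, and returns True; else False.
- bot.move_joints(angles): joint-space move.
- bot.move_gripper(opening, grip_force=None): finger opening in mm; grip_force is the grip in N (None keeps the last); returns when the fingers have stopped.
- bot.dwell(seconds).
- bot.ik(position, orientation): joint angles nearest the present ones, or None.
- bot.read_state(): the state.
- bot.read_camera(name): name is "scene" or "side" or "wrist"; returns a dict with "image" (480x640x3 uint8, blue, green, red), "depth" (480x640 float32, mm along the optical axis (not along the pixel's ray), 0 where there is no reading), "fovy" (degrees; the focal length in pixels is half the picture's height over the tangent of half this angle, whatever the lens; pixels are square), "cx", "cy" (the principal point, pixels), "eye" and "attitude" of the camera in the world; the wrist camera has in their place "mount" (4x4, takes a point from camera to tool coordinates, whose origin is the TCP and whose axes are the flange's). Camera axes: x right, y down, z forward; pixel columns grow to the right and rows downward; lengths in mm; the calibration is good to about 2 mm. The wrist camera is an equidistant fisheye: a pixel r from the principal point sees the ray r / f radians off the axis. A picture is of the moment at which its call begins: read the wrist's pose just before it.
A pose or a line that the arm cannot do raises bot.MotionError and nothing moves.
- bot.finish_job(): hands the job in; it is judged then, once.
The state is a dict: "clock": time; "joint_positions": joint angles; "qvel": joint speeds; "effort": joint torques, N m; "ee_pos": TCP position; "tool_rot": TCP orientation; "ft_force": force on the tool from outside, world axes, zero at the start; "moment": the same for the moment, N m; "grip_width": finger opening in mm; "grip_force": force on a finger pad.
Only numpy, scipy, OpenCV 4.12 (cv2) and the standard library are available. Lean on these libraries where they do the work, as an engineer would, in place of code of your own. Each camera call takes 0.05 s, during which the arm holds its last target. There are 200 camera calls.

TASK

Set the length stop of the crosscut sled from the wooden sample held under the hold-down clamp: hook a fingertip behind the lip of the sliding stop and draw the stop along its rail until its face rests against the end of the sample, then press its cam lever fully down to lock it there. Work with the fingertips only: grip and lift nothing, do not force the stop so hard that the sample shifts under its clamp, and leave the pencil and the tin of wax on the sled where they lie.

Things in the scene. Friction and masses are not known exactly. Their poses are not given: they have to be found in the camera images.
- sled: Crosscut sled, fixed to the saw table: plywood 240 (x) x 400 (y) x 12 mm; origin: centre of its underside, z up. A wooden fence, 24 mm thick, top 62 mm above the table, runs along its y at x = +85 mm, topped by a 20 mm wide aluminium rail (top 74 mm above the table). A toggle clamp, up to 105 mm high, at y = +155 mm on the fence holds the sample.
- stop (a joint): Travel (m) of the aluminium length stop along the rail: 0 at the rail's right end, where it starts, growing toward the sled's +y (left, to the sample), limit 0.205. About 3 N of friction; it stays where it is left and cannot be lifted off. Carriage 120 mm long (y), 50 mm wide, astride the rail; its flat top is 87 mm above the table.
- stop_lip (a point): Middle of the inner (sled -y) face of the stop's finger lip, 98 mm above the table. The lip stands across the carriage's left (+y) end: 50 mm wide (sled x), 6 mm thick with a rolled top edge 1 mm proud of this point, top 112 mm above the table. Behind it (-y) the flat carriage top (at 87 mm) is free for 70 mm, as far as the lever's yoke. Axes as the sled's.
- stop_face (a point): Centre of the stop's flat +y face, on an arm 44 mm wide that hangs from the carriage before the fence, from 86 down to 18 mm above the table; 7 mm beyond (+y of) the stop_lip point. This face is to rest against the sample's end.
- lever (a joint): Angle (rad) of the cam lever: 0 = raised 40 degrees (loose), 0.70 = flat down on its stop (locked; dead centre at 0.63). It starts loose, friction keeps it where it is left, and closing takes up to about 0.3 N m: press near its tip from above. Down, its eccentric presses a captive brake shoe on the rail, which holds the stop.
- lever_tip (a point): Top of the round end (20 mm) of the cam lever, a black bar 16 mm wide, 75 mm long from a pivot on the rail's centre line, 90 mm above the table, 89 mm toward sled -y from the stop_lip point, pivot axis along the rail. It leans toward sled -x and swings down that way. This point is 65 mm from the pivot; locked, it is 98 mm above the table.
- sample: Wooden sample, 45 x 140 x 32 mm, lying on the sled against the fence, its length (own y) along the sled's y, its left end overhanging the sled's edge. Origin: centre of its underside. The clamp's spring foot presses on it with about 35 N, so it withstands a push of about 30 N along the fence. The saw's guard (red nose) stands at x over 0.56, y 0.16 to 0.23 m: keep clear.
- sample_end (a point): Centre of the sample's right (-y) end face, 28 mm above the table: the end the stop must touch.
- pencil: Red carpenter pencil, 166 mm, lying on the sled's base near its front edge. Origin at the centre of its underside. To be left alone.
- tin: Round blue tin of slide wax, 69 mm across, 47 mm high, lying on the sled's base in front of the stop's rail. Origin at its underside. To be left alone.
Things that resemble listed ones, but are neither listed nor needed, are in the scene too. Leave any purple look-alike of the sample alone.

How it is judged:
By the outcome, as a careful person would: the job done as asked, in the order asked, and still so for the second after the job is handed in, with the robot touching nothing.
It also fails if it takes over 51 s, if anything falls off the work surface, if the arm or the gripper's body presses on something with over 40 N, if the wrist force passes 120 N, or if a joint passes its speed limit or range.

## Working session

There is one attempt and no reset: what is moved stays moved. The work goes in short steps, each a Python script; the robot and the scene stay as the last script left them, time stands still between calls to the robot, and variables do not carry over. Pictures are saved under pics/ and viewed, at most 10 in all, crops included, and the job is handed in when it is done.

```bash
ls; mkdir -p pics; cat > h.py <<'E'
import numpy as np, cv2
from scipy.spatial.transform import Rotation as R
from rig import bot
def cam(n):
    s=bot.read_state(); c=bot.read_camera(n); c['st']=s; return c
def rot(q): q=np.array(q,float); return R.from_quat(q[[1,2,3,0]]).as_matrix() if q.ndim==1 else q
def cloud(c):
    f=240/np.tan(np.radians(c['fovy'])/2); v,u=np.mgrid[:480,:640]; d=c['depth']
    P=np.stack([(u-c['cx'])/f*d,(v-c['cy'])/f*d,d],-1)
    return P@rot(c['attitude']).T+np.array(c['eye'])
E
python3 - <<'E'
from h import *
for n in('scene','side'):
    c=cam(n); cv2.imwrite(f'pics/{n}0.png',c['image']); np.savez(f'{n}0.npz',P=cloud(c),d=c['depth'],im=c['image']); print(n,c['fovy'],c['eye'],c['attitude'],c['cx'],c['cy'])
s=bot.read_state();print(s)
E
```

```text
pics
scene 54.15916502446889 [-56.32213562 427.84780192 827.9298984 ] [ 0.16683233 -0.41259785  0.8300014  -0.33619587] 324.4217686801588 242.9321953784191
side 44.47980406093661 [ 412.4254685  1101.73630059  688.94549805] [ 0.01288506 -0.02563367  0.85939621 -0.5105047 ] 323.3354331520826 236.7370242049703
{'clock': 0.1, 'joint_positions': array([-1.20259967e+00,  3.00428500e-01,  1.52150104e+00, -2.00304896e-05,
        1.32071394e+00, -6.65724865e-02]), 'qvel': array([-0.00126185,  0.00229291, -0.00199729, -0.00077167, -0.00030237,
       -0.00033529]), 'effort': array([ 1.89980441e-03, -5.44375098e+01, -3.62368655e+01, -5.71055591e-05,
        3.02486253e-03, -1.31131748e-05]), 'ee_pos': array([ 231.60048216, -498.65464424,  249.47853738]), 'tool_rot': array([-5.17989887e-04,  9.76464204e-01,  2.15678885e-01, -8.85306072e-05]), 'ft_force': array([0.67296649, 0.2608552 , 0.1129422 ]), 'moment': array([-0.05837429,  0.02264618, -0.02363394]), 'grip_force': 0.0, 'grip_width': 85.4438158969575}
```

View pics/scene0.png

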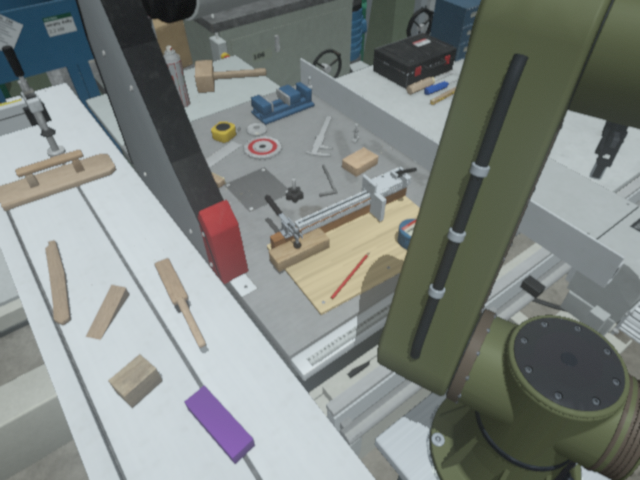

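View pics/side0.png

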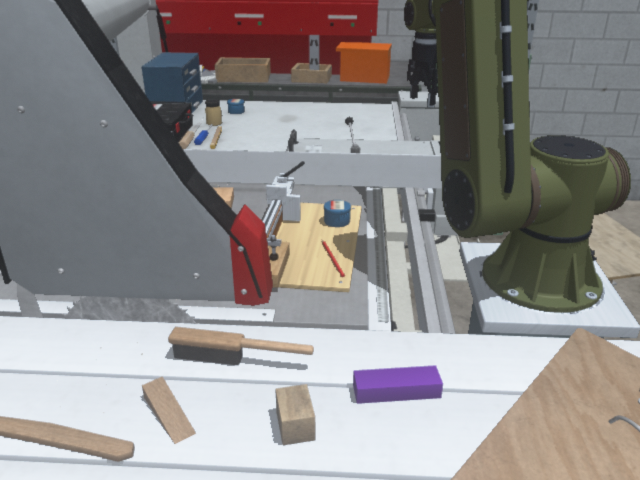

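The scene view shows the sample under the clamp at (300,248), the stop at (380,190), its lever at (405,170), the tin at (408,232) and the pencil at (350,275). The purple block at (220,425) is the decoy. The side view agrees: stop (285,200), sample (277,265), with the grey rip fence behind the sled. Next I'll build a height map from both clouds.

```bash
python3 - <<'E'
from h import *
# ortho map x 300..680, y -350..300 ; 1px=1mm, color top, from both clouds
out=[]
for n in('scene0','side0'):
    z=np.load(n+'.npz'); P=z['P'].reshape(-1,3); im=z['im'].reshape(-1,3); d=z['d'].ravel()>0
    P=P[d]; im=im[d]; m=(P[:,0]>300)&(P[:,0]<680)&(P[:,1]>-350)&(P[:,1]<250)&(P[:,2]>-30)&(P[:,2]<200)
    P=P[m];im=im[m];o=np.argsort(P[:,2]);P=P[o];im=im[o]
    img=np.zeros((600,380,3),np.uint8)
    for p,c in zip(P,im):
        r,k=int(250-p[1]),int(p[0]-300); img[max(r-1,0):r+2,max(k-1,0):k+2]=c
    out.append(img)
    # stats
    hsv=cv2.cvtColor(im[None],cv2.COLOR_BGR2HSV)[0]
    w=(abs(P[:,2]-12)<5)&(hsv[:,0]>12)&(hsv[:,0]<28)&(hsv[:,1]>70)
    Q=P[w]; print(n,'sled',w.sum(),Q.min(0),Q.max(0),cv2.minAreaRect(Q[:,:2].astype(np.float32)), np.median(Q[:,2]))
    t=(hsv[:,0]>95)&(hsv[:,0]<115)&(hsv[:,1]>120)&(P[:,2]>10); print('tin',t.sum(),P[t].mean(0) if t.any() else 0)
    for lo in range(-20,190,10): print(lo,((P[:,2]>=lo)&(P[:,2]<lo+10)).sum(),end=' ')
    print()
v=np.hstack(out); cv2.imwrite('pics/ortho.png',v)
E
```

```text
scene0 sled 87 [ 430.92570482 -324.59954354    8.76682376] [600.67109602  39.59130475  16.96889218] ((554.6223754882812, -120.944091796875), (124.63436126708984, 395.34722900390625), 25.792802810668945) 14.507310969332025
tin 0 0
-20 2436 -10 3889 0 7027 10 6915 20 512 30 476 40 1197 50 596 60 638 70 873 80 845 90 405 100 250 110 215 120 171 130 193 140 165 150 174 160 171 170 168 180 186 
side0 sled 4483 [ 392.8853432  -320.49484442    7.23666756] [594.5564991   89.89908532  16.99851988] ((500.19427490234375, -112.88081359863281), (413.4365234375, 193.12693786621094), 86.45158386230469) 12.702819923724064
tin 50 [ 443.06198524 -210.58579546   58.6941265 ]
-20 2235 -10 3693 0 5750 10 5015 20 324 30 267 40 564 50 418 60 438 70 695 80 686 90 472 100 445 110 396 120 351 130 348 140 338 150 345 160 327 170 342 180 350
```

View pics/ortho.png

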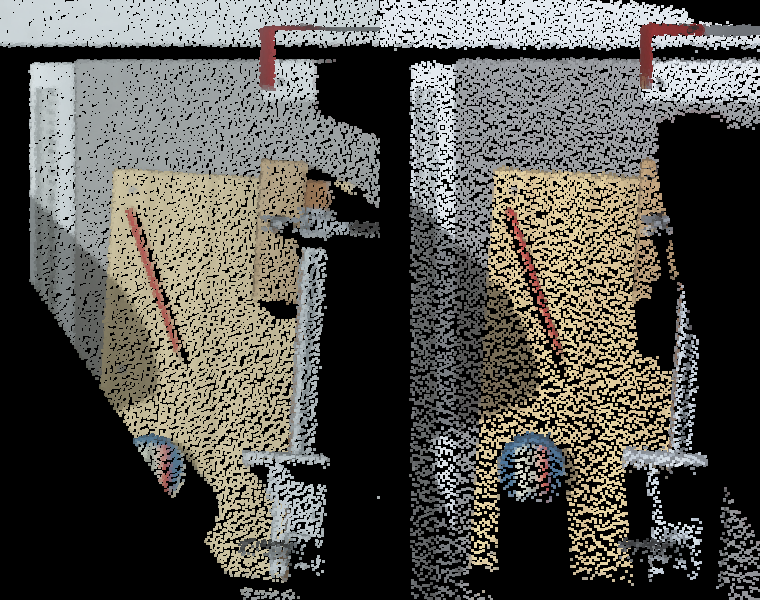

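The height map gives the sled a yaw of about −3.6°, with the lip near (602,−208) and the sample end near y ≈ −50. I'll take one wrist view from above to refine these.

```bash
python3 - <<'E'
from h import *
def q(a): a=np.radians(a); return [0,np.cos(a/2),np.sin(a/2),0]
for a in (86.4,-93.6,-3.6,176.4):
    print(a,bot.ik([600,-225,330],q(a)),bot.ik([600,-60,110],q(a)))
bot.servo_line([231.6,-498.6,330],speed=200)
bot.move_gripper(0)
a=86.4
bot.move_to([570,-150,330],q(a))
s=bot.read_state(); c=bot.read_camera('wrist')
print(s['clock'],s['ee_pos'],s['tool_rot'],s['joint_positions'],c['fovy'],c['cx'],c['cy'],c['mount'])
f=240/np.tan(np.radians(c['fovy'])/2); v,u=np.mgrid[:480,:640]; x,y=u-c['cx'],v-c['cy']; r=np.hypot(x,y)+1e-9
t=np.tan(np.minimum(r/f,1.45)); d=c['depth']; P=np.stack([x/r*t*d,y/r*t*d,d],-1)
M=np.array(c['mount']); P=P@M[:3,:3].T+M[:3,3]
P=P@rot(s['tool_rot']).T+s['ee_pos']
np.savez('wr.npz',P=P,im=c['image'],d=d); cv2.imwrite('pics/wr.png',c['image'])
E
```

```text
86.4 [-4.15917850e-01  4.70922633e-01  1.10484883e+00 -4.44089210e-16
  1.56582120e+00 -3.53085997e-01] [-1.60403253e-01  5.59068350e-01  1.49647309e+00 -4.44089210e-16
  1.08605122e+00 -9.75713997e-02]
-93.6 None None
-3.6 [-4.15917850e-01  4.70922633e-01  1.10484883e+00 -4.44089210e-16
  1.56582120e+00  1.21771033e+00] [-1.60403253e-01  5.59068350e-01  1.49647309e+00 -4.44089210e-16
  1.08605122e+00  1.47322493e+00]
176.4 [-4.15917850e-01  4.70922633e-01  1.10484883e+00 -4.44089210e-16
  1.56582120e+00 -1.92388232e+00] [-1.60403253e-01  5.59068350e-01  1.49647309e+00 -4.44089210e-16
  1.08605122e+00 -1.66836773e+00]
3.1833 [ 569.70597811 -150.90617323  330.01481343] [ 1.55862795e-05  7.29548008e-01  6.83929601e-01 -6.81269553e-05] [-3.21027802e-01  3.45049427e-01  1.27814729e+00 -1.34830850e-04
  1.51843346e+00 -2.56495379e-01] 65.70646984690485 317.30476525082423 245.1020257245755 [[ 2.56332454e-04 -9.45300592e-01 -3.26200436e-01  8.36209493e+01]
 [ 9.99999944e-01  1.72667632e-04  2.85436851e-04 -3.91428054e-01]
 [-2.13499368e-04 -3.26200491e-01  9.45300584e-01 -1.24314893e+02]
 [ 0.00000000e+00  0.00000000e+00  0.00000000e+00  1.00000000e+00]]
```

View pics/wr.png

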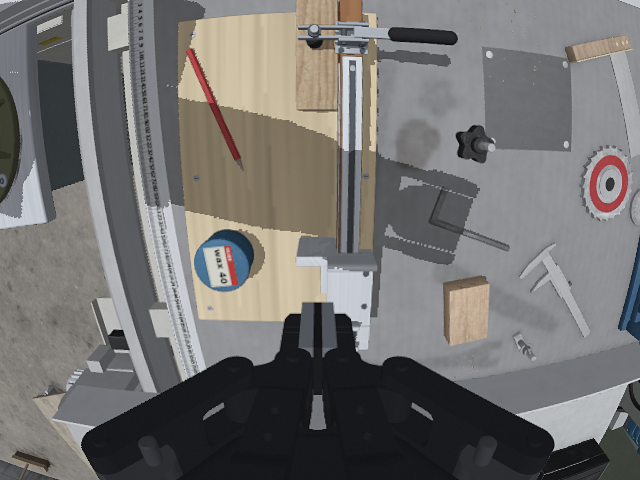

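The wrist view shows the sample under the clamp (317,75), with its right end at row ~110, and the rail at (350,160). It also shows the lip and arm at (340,255), the carriage (350,285), the tin (224,260) and the pencil (215,105). Three things resemble the sample: the block at (466,310) lying loose on the table, the purple block on the bench, and this one held under the clamp foot on the sled. Only the clamped one fits the description. I'll measure from this cloud.

```bash
python3 - <<'E'
from h import *
z=np.load('wr.npz'); P=z['P'];im=z['im'];d=z['d']
def reg(P,u0,u1,v0,v1,zlo,zhi):
    p=P[v0:v1,u0:u1].reshape(-1,3); return p[(p[:,2]>zlo)&(p[:,2]<zhi)]
rail=reg(P,325,380,60,235,68,80); print('rail',len(rail))
ys=np.arange(rail[:,1].min(),rail[:,1].max(),12); L=[]
for y in ys:
    s=rail[abs(rail[:,1]-y)<6]
    if len(s)>20: L.append([y,(np.percentile(s[:,0],3)+np.percentile(s[:,0],97))/2,np.ptp(s[:,0]),np.median(s[:,2])])
L=np.array(L); k=np.polyfit(L[:,0],L[:,1],1); print('slope deg',np.degrees(np.arctan(k[0])),k,L[::3].round(1))
yaw=-np.arctan(k[0]); ex=np.array([np.cos(yaw),np.sin(yaw)]); ey=np.array([-np.sin(yaw),np.cos(yaw)])
def rep(n,p):
    a=p[:,:2]@ex;b=p[:,:2]@ey; print(n,len(p),'sx',np.percentile(a,[1,5,50,95,99]).round(1),'sy',np.percentile(b,[1,5,50,95,99]).round(1),'z',np.percentile(p[:,2],[5,50,95]).round(1))
rep('rail',rail)
for nm in('wr','scene0','side0'):
    Z=np.load(nm+'.npz'); Q=Z['P'].reshape(-1,3);Q=Q[(Z['d']>0).ravel()]
    m=(abs(Q[:,0]-590)<80)&(Q[:,1]>-330)&(Q[:,1]<-190)
    rep(nm+' lip',Q[m&(Q[:,2]>104)&(Q[:,2]<116)&(Q[:,1]>-222)])
    rep(nm+' carr',Q[m&(Q[:,2]>84)&(Q[:,2]<91)])
    rep(nm+' lever',Q[m&(Q[:,2]>118)&(Q[:,2]<160)&(Q[:,1]<-235)])
    m=(abs(Q[:,0]-570)<40)&(Q[:,1]>-90)&(Q[:,1]<140)&(Q[:,2]>40)&(Q[:,2]<47); rep(nm+' sampletop',Q[m])
b=P[...,:2]@ey; print('origin',yaw,ex,ey)
E
```

```text
rail 3454
slope deg 3.739005949621515 [6.53507585e-02 6.13730879e+02] [[-188.9  601.3   19.5   74.4]
 [-152.9  603.5   19.4   74.8]
 [-116.9  605.9   21.2   74.6]
 [ -80.9  608.3   20.    74.3]
 [ -44.9  610.7   20.5   74.6]
 [  -8.9  612.8   19.2   74.6]]
rail 3454 sx [602.6 603.3 612.4 621.5 622.5] sy [-146.9 -138.5  -54.4   25.7   32.9] z [73.  74.5 75.9]
wr lip 432 sx [588.8 590.7 613.1 635.1 637.2] sy [-175.1 -174.6 -170.3 -168.5 -168. ] z [104.9 111.2 113.1]
wr carr 2945 sx [557.6 569.3 613.4 636.  637.7] sy [-283.5 -269.5 -208.6 -170.1 -168.8] z [85.9 87.2 88.6]Traceback (most recent call last):
  File "<stdin>", line 20, in <module>
  File "<stdin>", line 13, in rep
    return _quantile_unchecked(
        a, q, axis, out, overwrite_input, method, keepdims, weights)
    return _ureduce(a,
                    func=_quantile_ureduce_func,
    ...<5 lines>...
                    overwrite_input=overwrite_input,
                    method=method)
    r = func(a, **kwargs)
    result = _quantile(arr,
                       quantiles=q,
    ...<2 lines>...
                       out=out,
                       weights=wgt)
    slices_having_nans = np.isnan(arr[-1, ...])
                                  ~~~^^^^^^^^^
IndexError: index -1 is out of bounds for axis 0 with size 0
```

```bash
python3 - <<'E'
from h import *
yaw=-np.radians(3.74); ex=np.array([np.cos(yaw),np.sin(yaw)]); ey=np.array([-np.sin(yaw),np.cos(yaw)])
def rep(n,p):
    if len(p)<5: print(n,len(p)); return
    a=p[:,:2]@ex;b=p[:,:2]@ey; print(n,len(p),'sx',np.percentile(a,[1,5,50,95,99]).round(1),'sy',np.percentile(b,[1,5,50,95,99]).round(1),'z',np.percentile(p[:,2],[5,50,95]).round(1))
for nm in('wr','scene0','side0'):
    Z=np.load(nm+'.npz'); Q=Z['P'].reshape(-1,3);Q=Q[(Z['d']>0).ravel()]
    m=(abs(Q[:,0]-590)<80)&(Q[:,1]>-330)&(Q[:,1]<-190)
    if nm!='wr':
        rep(nm+' lip',Q[m&(Q[:,2]>104)&(Q[:,2]<116)&(Q[:,1]>-222)]); rep(nm+' rail',Q[(abs(Q[:,0]-610)<30)&(abs(Q[:,1]+100)<80)&(abs(Q[:,2]-74)<4)])
    rep(nm+' lever',Q[m&(Q[:,2]>118)&(Q[:,2]<160)&(Q[:,1]<-235)])
    a=Q[:,:2]@ex;b=Q[:,:2]@ey
    rep(nm+' sampletop',Q[(a>550)&(a<600)&(b>-60)&(b<140)&(Q[:,2]>41)&(Q[:,2]<47)])
E
```

```text
wr lever 0
wr sampletop 3935 sx [554.9 556.1 576.5 596.9 599.1] sy [-15.8 -11.4  36.5 104.4 108.9] z [42.9 44.3 45.7]
scene0 lip 72 sx [589.2 591.8 612.5 636.6 638.4] sy [-176.5 -173.5 -168.8 -166.1 -165.1] z [105.1 109.9 112.9]
scene0 rail 426 sx [602.8 604.4 612.7 624.1 625.9] sy [-138.5 -131.7  -57.    12.6   18.7] z [70.9 74.1 76.9]
scene0 lever 52 sx [558.1 559.2 568.8 589.1 592.6] sy [-269.4 -268.3 -257.7 -252.8 -252.6] z [118.7 134.4 141.8]
scene0 sampletop 754 sx [555.6 556.9 575.1 597.  599.2] sy [-12.1  -7.   61.1 120.5 125.3] z [41.9 44.3 46.4]
side0 lip 88 sx [589.3 591.  611.4 636.4 637.6] sy [-175.8 -174.6 -169.3 -162.4 -161.2] z [104.4 109.3 113.8]
side0 rail 199 sx [603.2 603.6 610.7 622.4 623.5] sy [-138.2 -133.   -79.3  -19.8   -6.8] z [71.9 74.8 76.9]
side0 lever 59 sx [557.6 559.9 573.  589.6 591.9] sy [-273.8 -271.6 -258.3 -253.7 -251.7] z [119.3 130.1 142. ]
side0 sampletop 336 sx [555.1 555.8 565.3 590.  595. ] sy [ -9.6  -4.5  55.1 117.8 123.8] z [42.3 44.6 46.4]
```

Sled-frame measurements (yaw −3.74°):

| Item | Along sled x | Along sled y |
|---|---|---|
| Lip inner face | 612.5 | ≈ −174 |
| Sample end | – | ≈ −16.5 |

That makes the draw about 150 mm.

```bash
cat >> h.py <<'E'
yaw=-np.radians(3.74); ex=np.array([np.cos(yaw),np.sin(yaw)]); ey=np.array([-np.sin(yaw),np.cos(yaw)])
def W(a,b,z): return [*(ex*a+ey*b),z]
def q(a): a=np.radians(a); return [0,np.cos(a/2),np.sin(a/2),0]
Q0=q(90-3.74)
def rp(t):
    s=bot.read_state(); p=s['ee_pos']; f=s['ft_force']
    print(t,round(s['clock'],2),'sled',(p[:2]@ex).round(1),(p[:2]@ey).round(1),p[2].round(1),'F',(f[:2]@ex).round(1),(f[:2]@ey).round(1),f[2].round(1))
E
python3 - <<'E'
from h import *
bot.move_to(W(612.5,-195,150),Q0); rp('above')
print(bot.servo_line(W(612.5,-195,111),speed=40,until_force=5)); rp('down')
print(bot.servo_line(W(612.5,-180,111),speed=15,until_force=2)); rp('hooked')
print(bot.servo_line(W(612.5,-52,111),speed=50,until_force=15)); rp('near')
E
```

```text
above 4.05 sled 613.1 -195.0 151.8 F 0.5 0.8 0.3
False
down 5.17 sled 612.6 -195.1 111.3 F 0.3 -0.4 -0.2
True
hooked 5.81 sled 612.3 -186.3 110.6 F -0.1 0.0 0.1
False
near 8.65 sled 612.6 -52.0 111.1 F -1.5 -2.1 -1.9
```

```bash
python3 - <<'E'
from h import *
print(bot.servo_line(W(612.5,-42,111),speed=15,until_force=9)); rp('a')
r=bot.servo_line(W(612.5,-26,111),speed=6,until_force=9); print(r); rp('b')
bot.dwell(.1); rp('c')
c=cam('scene'); cv2.imwrite('pics/sc1.png',cv2.resize(c['image'][150:310,230:430],None,fx=3.5,fy=3.5,interpolation=cv2.INTER_CUBIC))
E
```

```text
False
a 9.47 sled 612.6 -41.8 111.1 F 0.4 1.0 0.6
True
b 10.94 sled 612.5 -34.1 110.9 F 0.5 -1.8 1.9
c 11.04 sled 612.4 -34.1 110.7 F -0.3 -2.0 0.8
```

View pics/sc1.png

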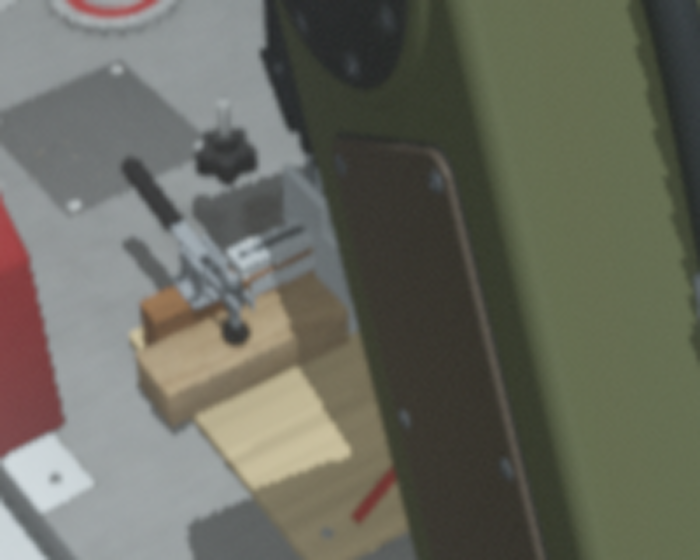

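The crop shows the stop's arm right up against the sample end at (345,300), which matches the force stop at −34.1. I'll push again gently to confirm contact, then back off and look from the wrist.

```bash
python3 - <<'E'
from h import *
r=bot.servo_line(W(612.5,-30,111),speed=4,until_force=9); print(r); rp('push2')
bot.servo_line(W(612.5,-46,111),speed=40); rp('back')
bot.servo_line(W(612.5,-46,190),speed=120)
bot.move_to(W(570,-130,260),Q0)
s=bot.read_state(); c=bot.read_camera('wrist')
f=240/np.tan(np.radians(c['fovy'])/2); v,u=np.mgrid[:480,:640]; x,y=u-c['cx'],v-c['cy']; r=np.hypot(x,y)+1e-9
t=np.tan(np.minimum(r/f,1.45)); d=c['depth']; P=np.stack([x/r*t*d,y/r*t*d,d],-1)
M=np.array(c['mount']); P=P@M[:3,:3].T+M[:3,3]; P=P@rot(s['tool_rot']).T+s['ee_pos']
rp('look'); Q=P[d>0]; a=Q[:,:2]@ex;b=Q[:,:2]@ey;z=Q[:,2]
for n,m in dict(lip=(z>104)&(z<116)&(abs(b+20)<15)&(abs(a-612)<30),lever=(z>100)&(z<160)&(abs(b+112)<25)&(abs(a-580)<45),sample=(z>41)&(z<47)&(a>550)&(a<600)&(b>-30)&(b<140)).items():
    print(n,m.sum(),[np.percentile(k[m],[1,50,99]).round(1) for k in(a,b,z)] if m.any() else 0)
np.savez('wr2.npz',P=P,im=c['image'],d=d)
cv2.imwrite('pics/wr2.png',cv2.resize(c['image'][0:330,140:500],None,fx=1.8,fy=1.8,interpolation=cv2.INTER_CUBIC))
E
```

```text
True
push2 11.62 sled 612.2 -34.1 110.4 F -0.5 -2.3 1.7
back 12.07 sled 612.4 -46.2 110.9 F 0.5 0.1 0.3
look 13.47 sled 569.8 -129.7 258.9 F -0.3 0.3 0.8
lip 750 [array([587.8, 611.7, 636.7]), array([-23.9, -20.1, -15.8]), array([107.8, 111.5, 113.7])]
lever 2065 [array([556.9, 586.6, 622.7]), array([-128. , -110.6,  -95.8]), array([100.1, 121.2, 142.2])]
sample 3791 [array([554.9, 577.1, 598.6]), array([-11.2,  23.8,  65.2]), array([42.5, 44.3, 46.2])]
```

View pics/wr2.png

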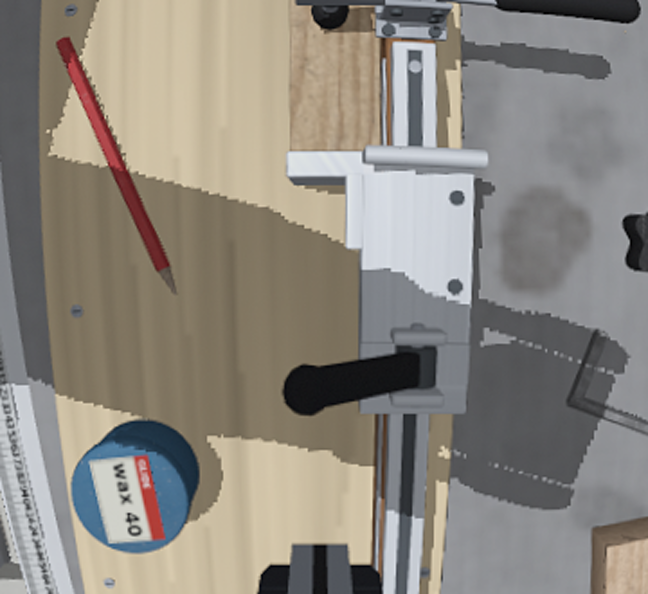

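The stop's face rests flush on the sample end (lip at sy −23.9, crop pixel (425,157)). The raised lever's tip is at (305,390), at sy ≈ −112. Tin and pencil are untouched. Next I press the lever.

```bash
python3 - <<'E'
from h import *
bot.move_to(W(560,-112,172),Q0); rp('above')
print(bot.servo_line(W(552,-112,122),speed=35,until_force=18)); rp('mid')
print(bot.servo_line(W(551,-112,110),speed=12,until_force=20)); rp('low')
E
```

```text
above 13.92 sled 560.4 -111.5 172.2 F 0.4 0.2 1.1
False
mid 15.52 sled 552.1 -112.0 122.0 F -1.0 -0.3 0.3
True
low 16.13 sled 551.6 -112.1 116.7 F -2.7 2.0 9.4
```

```bash
python3 - <<'E'
from h import *
print(bot.servo_line(W(551.5,-112,108),speed=10,until_force=22)); rp('press2')
bot.servo_line(W(551.5,-112,180),speed=80)
bot.move_to(W(570,-150,260),Q0)
s=bot.read_state(); c=bot.read_camera('wrist')
f=240/np.tan(np.radians(c['fovy'])/2); v,u=np.mgrid[:480,:640]; x,y=u-c['cx'],v-c['cy']; r=np.hypot(x,y)+1e-9
t=np.tan(np.minimum(r/f,1.45)); d=c['depth']; P=np.stack([x/r*t*d,y/r*t*d,d],-1)
M=np.array(c['mount']); P=P@M[:3,:3].T+M[:3,3]; P=P@rot(s['tool_rot']).T+s['ee_pos']
rp('look'); Q=P[d>0]; a=Q[:,:2]@ex;b=Q[:,:2]@ey;z=Q[:,2]
for n,m in dict(lip=(z>104)&(z<116)&(abs(b+20)<15)&(abs(a-612)<30),tip=(z>75)&(z<160)&(abs(b+112)<6)&(abs(a-550)<8),mid=(z>75)&(z<160)&(abs(b+112)<6)&(abs(a-575)<6)).items():
    print(n,m.sum(),[np.percentile(k[m],[1,50,99]).round(1) for k in(a,b,z)] if m.any() else 0)
cv2.imwrite('pics/wr3.png',cv2.resize(c['image'][0:330,140:500],None,fx=1.8,fy=1.8,interpolation=cv2.INTER_CUBIC))
E
```

```text
True
press2 16.52 sled 551.6 -112.1 116.6 F -5.3 2.1 12.5
look 17.97 sled 569.6 -149.8 258.8 F -0.7 0.6 0.2
lip 700 [array([588.1, 612. , 636.6]), array([-23.9, -20.6, -16.4]), array([107.7, 111.5, 113.8])]
tip 315 [array([542.2, 550.1, 557.9]), array([-117.5, -111.8, -106.3]), array([ 96.9,  98.4, 100. ])]
mid 224 [array([569.5, 574.9, 580.3]), array([-117.6, -112. , -106.4]), array([ 97.2,  98.4, 100.2])]
```

View pics/wr3.png

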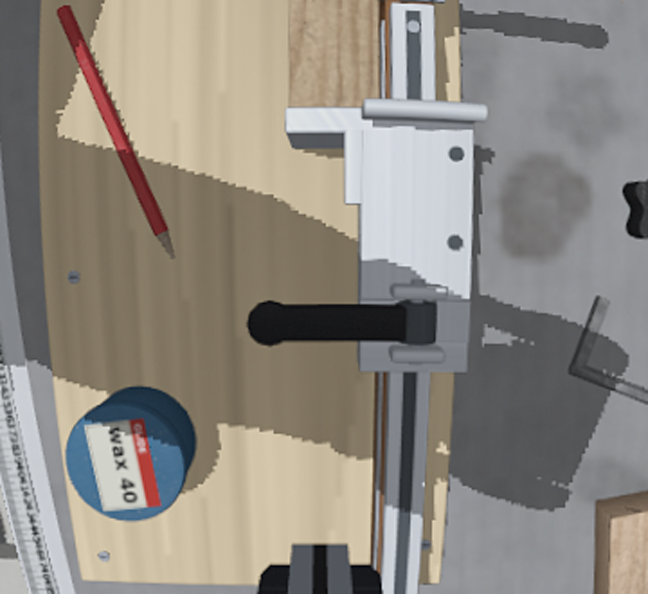

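The lever now lies flat, with its tip at (270,323) and level at 98.4 mm. The stop is still flush with the sample end at row ~107, and the robot is clear.

```bash
python3 -c "
from rig import bot
print(bot.finish_job())"
```

```text
the job is handed in; nothing more can be done
None
```

I drew the stop up against the end of the sample, pressed its lever flat to lock it, left the pencil and tin where they lay, and handed the job in at about 18 s; no verdict came back.

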